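# Find the finished round-over with a radius gauge

### The job

Three bars stand edge-up in the rack, and only one has its top edge rounded to the radius of the metal gauge with the blue grip. Touch the gauge gently (always under 25 N) to the edges to find the bar on which it beds down without rocking, press it home there with a push of about 10 N, then let go and leave it sitting squarely on that edge, without disturbing the things lying about.

Things in the scene. Friction and masses are not known exactly. Their poses are not given: they have to be found in the camera images.
- gauge: Radius gauge, 0.15 kg: bare metal saddle block 24 mm thick (its x), 80 mm wide (its y), 43.5 mm high, with a blue grip on top. Origin between its two feet, at foot level, z up. It starts upright on its feet on the table. It goes on a bar with its x along the bar, either way round.
- gauge_grip (a point): Middle of the gauge's blue grip, 62 mm above its origin. The grip is 24 mm (gauge x) by 30 mm (gauge y) and stands from 43.5 to 79.5 mm above the gauge's feet.
- gauge_notch (a point): Where the two flanks of the gauge's notch would meet if extended: 32.5 mm above its feet. The notch opens downward, flanks at 45 degrees falling to either side along gauge y, root concave with 26 mm radius; the feet's inner edges are 66 mm apart.
- bar_rack: Fixed wooden board 100 mm (x) by 310 mm (y), 26 mm high, holding three pale square wooden bars, 50 mm on a side, 90 mm long, along the rack's x with one edge up, flanks falling at 45 degrees to either side (rack y). Origin: centre of its underside, z up. All rigid: contact at over 10 mm/s may pass 25 N. The rules call the bars bar_a, bar_b, bar_c, in no known order.
- edges (a point): Rack point 75 mm above the table: the height the bars' top edges would have if left sharp. They are rounded to 4, 15 and 26 mm; which bar is which changes from start to start. The gauge beds on both flanks only of the 26 mm edge; on the 15 or 4 mm edge it rides on the crest, 4.5 or 9 mm higher, and rocks.
- left_seat (a point): Rack point: where the gauge's origin nominally comes when bedded on a 26 mm edge, at the middle of the left (rack +y) bar, 42.5 mm above the table. Bars are not placed exactly: each may be up to 12 mm off sideways (rack y), 0.8 mm in height and 0.03 rad in yaw. Axes as the rack.
- middle_seat (a point): The same for the middle bar, 105 mm from the left one and equally inexact.
- right_seat (a point): The same for the right (rack -y) bar, 105 mm from the middle one and equally inexact.
- red_tin: Red screw tin, 67 mm across, 58 mm high, loose; leave alone. Origin at the centre of its underside.
- orange_clamp: Orange spring clamp, 78x144x24 mm, lying loose; leave alone. Origin at the centre of its underside.
- walnut_offcut: Dark walnut offcut, 45x160x20 mm, lying loose; leave alone. Origin at the centre of its underside.
Mind the look-alikes: they are no part of the job. What is meant by the gauge is not orange, and is the larger of those in its own colour.

How it is judged:
By the outcome, as a careful person would: the job done as asked, in the order asked, and still so for the second after the job is handed in, with the robot touching nothing.
It also fails if it takes over 72 s, if anything falls off the work surface, if the arm or the gripper's body presses on something with over 40 N, if the wrist force passes 120 N, or if a joint passes its speed limit or range.

### The arm

A 6-joint arm with a two-finger parallel gripper is mounted at the origin on the work surface; the furniture and walls round the work are solid. World frame = base frame: x ahead of the robot, y to its left, z up, the work surface at z = 0. Lengths are in m, angles in rad, forces in N, time in s.
With the tool pointing down it reaches from about 0.35 to 0.775 m from the base axis. Payload 7.3 kg.
Tool frame: the origin (TCP) lies midway between the tips of the shut fingers; the grasp point (between the pads) lies 19 mm behind it; z points along the fingers, y is the line along which they close (so a half turn about z gives the same grasp; the last joint's range is limited). The gripper opens to 92 mm and grips with 3 to 60 N. Pads are 19 mm wide; open, the fingers measure 130 mm over their backs; the gripper's body (75 mm by 190 mm) begins 47 mm behind the grasp point.
Start: joints at [-0.146, 0.342, 1.524, -0, 1.275, -0.146], TCP at [0.525, 0, 0.227] pointing down, gripper open.
Joint ranges: [-2.53, 2.53], [-0.77, 2.02], [0.04, 2.7], [-1, 4.14], [0.28, 2.66], [-3.11, 3.11]. Speed limits (rad/s): [2.57, 2.57, 3.14, 3.14, 3.14, 3.14].

### API

Orientations are given as [roll, pitch, yaw] about the fixed x, y, z axes, in that order (R = Rz(yaw) Ry(pitch) Rx(roll)).
In Python, from workcell import arm, eyes, order gives the robot as it stands.
- The arm moves only by the tool drive_tool, never from a script. Its argument "series" is a list that holds one entry, the list of rows, each a list of 7 numbers: the shift along the tool's x, y, z in mm, then the turn, a rotation vector about the tool's x, y, z in degrees, then the opening, from -1 (shut) to 1 (fully open), so that 0 is half open. In form: [[[dx, dy, dz, rx, ry, rz, hand], ...]]. A call has 1 to 20 rows; each row is the pose to reach, as a shift and turn from the pose commanded when the call began, along the tool's axes at that moment; what a row does not reach only later rows make up. A row lasts 1/12 s, in which the tool goes at most 41.7 mm and 7.16 degrees, less where a joint would pass 70% of its speed; a pose out of reach is approached as far as the arm can. A call with a gripper value outside its range is refused whole. The fingers move at their own pace and stop on an object; "squeeze" is the grip in N (left out, the last holds). Time passes only in rows, so rows that repeat a pose let the fingers close. It gives the time, the measured TCP pose, the force, the opening and the grip force at its end, in the units of the state.
- arm.state(): the state, without advancing time (a new reading comes with each control period).
- eyes.read_camera(name): name is "scene" or "side" or "wrist"; returns (picture, depth): 480x640x3 uint8, red, green, blue; 480x640 float32, m along the optical axis (not along the pixel's ray), 0 where there is no reading.
- eyes.get_calibration(name): a dict with "camera_matrix" (3x3 intrinsics, pixels), "dist_coeffs" ([k1, k2, p1, p2, k3] as OpenCV has them; the pictures are not rectified), "camera_from_world" (4x4, takes a point from world to camera coordinates); the wrist camera has in their place "hand_eye" (4x4, takes a point from camera to tool coordinates, whose origin is the TCP and whose axes are the flange's). Camera axes: x right, y up, looking along -z (the intrinsics and any distortion apply to the point x, -y, -z); pixel columns grow to the right and rows downward; lengths in m; the calibration is good to about 2 mm. A picture is of the moment at which its call begins: read the wrist's pose just before it. get_calibration takes no time and is no camera call.
- order.close_job(): hands the job in; it is judged then, once.
The state is a dict: "time": time; "joint_pos": joint angles; "joint_vel": joint speeds; "effort": joint torques, N m; "tcp_pos": TCP position; "tool_rot": TCP orientation; "ft_force": force on the tool from outside, world axes, zero at the start; "ft_torque": the same for the moment, N m; "opening": finger opening in m; "finger_force": force on a finger pad.
Only numpy, scipy, OpenCV 4.12 (cv2) and the standard library are available. Lean on these libraries where they do the work, as an engineer would, in place of code of your own. Each camera call takes 0.05 s, during which the arm holds its last target. There are 200 camera calls.

## Working session

There is one attempt and no reset: what is moved stays moved. The work goes in short steps, Python scripts to look and compute and a tool call to move; the robot and the scene stay as the last step left them, time stands still between calls to the robot, and variables do not carry over. Pictures are saved under pics/ and viewed, at most 10 in all, crops included, and the job is handed in when it is done.

Besides the shell and the picture viewer there is one more tool, called after "Emit:" as name(argument=value, ...) on one line, values as JSON. drive_tool: Moves the arm, as the interface text tells. Its arguments: {"type":"object","properties":{"series":{"type":"array","items":{"type":"array","items":{"type":"array","items":{"type":"number"}}}},"squeeze":{"type":"number"}},"required":["series"]}

```bash
mkdir -p pics
cat > h.py <<'E'
import numpy as np, cv2
from workcell import arm, eyes, order
from scipy.spatial.transform import Rotation as R
def T_tool(s):
    T=np.eye(4);T[:3,:3]=R.from_euler('xyz',s['tool_rot']).as_matrix();T[:3,3]=s['tcp_pos'];return T
def grab(n):
    s=arm.state();im,d=eyes.read_camera(n);c=eyes.get_calibration(n)
    W=T_tool(s)@np.array(c['hand_eye']) if n=='wrist' else np.linalg.inv(np.array(c['camera_from_world']))
    return im,d,np.array(c['camera_matrix'],float),np.array(c['dist_coeffs'],float),W
def rays(px,K,D,W):
    u=cv2.undistortPoints(np.array(px,float).reshape(-1,1,2),K,D).reshape(-1,2)
    return W[:3,3],np.c_[u[:,0],-u[:,1],-np.ones(len(u))]@W[:3,:3].T
def on_z(px,z,K,D,W):
    o,r=rays(px,K,D,W);return o+r*((z-o[2])/r[:,2])[:,None]
def cloud(d,K,D,W):
    v,u=np.nonzero(d>0);o,r=rays(np.c_[u,v],K,D,W);return np.c_[u,v],o+r*d[v,u][:,None]
def save(im,n): cv2.imwrite('pics/'+n,im[:,:,::-1])
E
python3 - <<'E'
from h import *
print(arm.state())
ims=[]
for n in('scene','side','wrist'):
    g=grab(n);np.savez(n+'0.npz',im=g[0],d=g[1],K=g[2],D=g[3],W=g[4]);save(g[0],n+'0.png');print(n,g[2][0,0],g[3],g[4].round(3).tolist(),(g[1]>0).mean())
E
```

```text
{'time': 0.0, 'joint_pos': array([-1.45966085e-01,  3.42737882e-01,  1.52499083e+00, -3.83927107e-06,
        1.27540466e+00, -1.45952574e-01]), 'joint_vel': array([ 6.92664824e-04, -1.60023276e-03, -3.52633170e-04, -2.98888980e-03,
       -3.94273509e-04, -3.56869035e-05]), 'effort': array([ 7.61924657e-04, -4.31245601e+01, -2.44219762e+01,  7.17750052e-02,
        5.59406646e-02, -1.04314388e-04]), 'tcp_pos': array([5.24602686e-01, 9.72926022e-05, 2.26046238e-01]), 'tool_rot': array([-3.14006778e+00, -2.20442208e-04,  1.57078377e+00]), 'ft_force': array([-0.23297971, -0.07722079, -0.42954683]), 'ft_torque': array([ 0.04336075,  0.0022194 , -0.00532495]), 'finger_force': 0.0, 'opening': 0.09162667972953827}
scene 451.77812001267165 [0.03977178 0.         0.         0.         0.        ] [[-0.802, 0.372, -0.468, 0.115], [-0.597, -0.493, 0.633, 0.758], [0.005, 0.787, 0.617, 0.681], [0.0, 0.0, 0.0, 1.0]] 0.9957682291666666
side 559.3521031810667 [0.00141721 0.         0.         0.         0.        ] [[-0.998, 0.048, -0.029, 0.524], [-0.052, -0.602, 0.796, 1.182], [0.02, 0.797, 0.604, 0.878], [0.0, 0.0, 0.0, 1.0]] 0.9959928385416666
wrist 360.27507158022877 [-0.03485468  0.          0.          0.          0.        ] [[1.0, -0.001, 0.002, 0.525], [0.0, 0.966, 0.258, 0.071], [-0.002, -0.258, 0.966, 0.384], [0.0, 0.0, 0.0, 1.0]] 0.9840625
```

View pics/scene0.png

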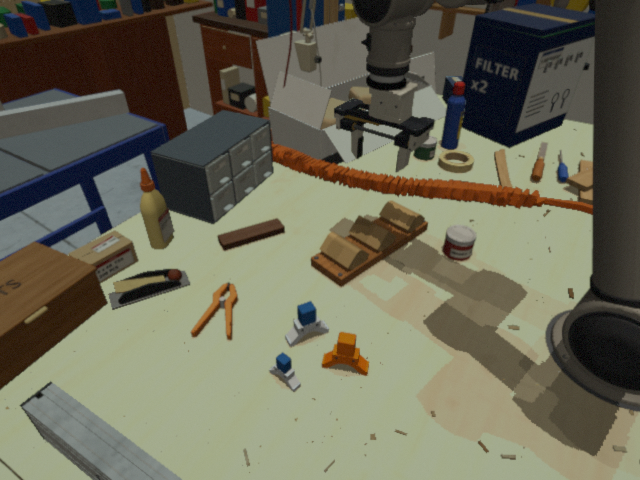

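View pics/side0.png

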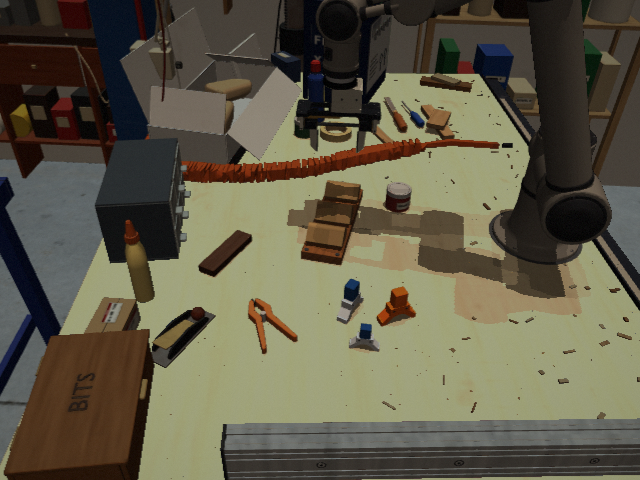

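View pics/wrist0.png

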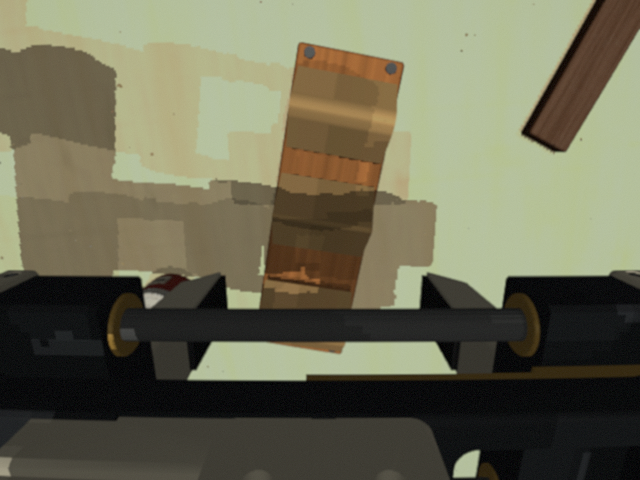

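The scene view shows the large blue-grip gauge at (306,318), the small blue one at (285,370) and the orange one at (345,352). The rack is at (370,240), the tin at (459,242), the offcut at (251,234) and the clamp at (216,310). In the side view the gauge is at (350,297). In the wrist view the rack runs from (350,55) to (305,345).

Run:
```python
from h import *
def load(n):
    z=np.load(n+'0.npz');return [z[k] for k in('im','d','K','D','W')]
for n in('scene','side'):
    im,d,K,D,W=load(n);hsv=cv2.cvtColor(im,cv2.COLOR_RGB2HSV)
    m=cv2.inRange(hsv,(100,120,30),(125,255,255))
    nl,lab,st,ce=cv2.connectedComponentsWithStats(m)
    uv,P=cloud(d,K,D,W); L=lab[uv[:,1],uv[:,0]]
    for i in range(1,nl):
        if st[i,4]<40: continue
        p=P[L==i]
        if p[:,2].max()>.2 or abs(p[:,1]).max()>.6: continue
        top=p[p[:,2]>p[:,2].max()-.004]
        print(n,'blue',ce[i].round(),st[i,4],'top z',np.median(top[:,2]).round(4),'top ctr',cv2.minAreaRect((top[:,:2]*1000).astype(np.float32)))
        c=top[:,:2].mean(0)
        q=P[(np.hypot(*(P[:,:2]-c).T)<.06)&(P[:,2]>.006)&(P[:,2]<.05)]
        print('   body rect',cv2.minAreaRect((q[:,:2]*1000).astype(np.float32)),len(q))
    # rack: table offsets
    t=P[(P[:,0]>.3)&(P[:,0]<.7)&(abs(P[:,1])<.4)&(abs(P[:,2])<.01)];print('table z',np.median(t[:,2]))
im,d,K,D,W=load('wrist');uv,P=cloud(d,K,D,W)
k=(uv[:,1]<265);P=P[k];print('wrist table',np.median(P[abs(P[:,2])<.01][:,2]))
q=P[(P[:,2]>.02)&(P[:,2]<.09)&(P[:,0]<.62)];print(len(q),cv2.minAreaRect((q[:,:2]*1000).astype(np.float32)))
for n in('scene','side'):
    im,d,K,D,W=load(n);uv,P=cloud(d,K,D,W)
    q=P[(P[:,2]>.015)&(P[:,2]<.09)&(P[:,0]>.42)&(P[:,0]<.63)&(P[:,1]>-.08)&(P[:,1]<.3)]
    print(n,len(q),cv2.minAreaRect((q[:,:2]*1000).astype(np.float32)),q.min(0),q.max(0))
    for name,c in (('gauges',None),):pass
```

```text
scene blue [15. 25.] 326 top z 0.1157 top ctr ((2977.802978515625, -382.78466796875), (30.447921752929688, 78.34039306640625), 83.87071228027344)
   body rect ((2965.911865234375, -377.546142578125), (109.1868896484375, 102.09795379638672), 45.9136962890625) 137
scene blue [306. 313.] 307 top z 0.0779 top ctr ((478.0376281738281, 310.0148010253906), (26.643085479736328, 21.998519897460938), 63.20533752441406)
   body rect ((477.7501525878906, 309.2918701171875), (82.12086486816406, 27.473356246948242), 62.83237838745117) 569
scene blue [283. 362.] 189 top z 0.0577 top ctr ((448.5225524902344, 410.5303955078125), (15.273872375488281, 20.650951385498047), 81.86537170410156)
   body rect ((448.6504211425781, 409.5476989746094), (19.100296020507812, 60.89672088623047), 87.42549133300781) 397
table z -0.0017462720327121595
side blue [351. 289.] 192 top z 0.0806 top ctr ((481.192138671875, 310.2800598144531), (30.344457626342773, 21.760446548461914), 62.58115768432617)
   body rect ((479.81048583984375, 309.589111328125), (87.36339569091797, 25.599655151367188), 61.1388053894043) 367
side 
[... 597 characters left out ...]
7.82173728942871), 89.75841522216797)
   body rect ((451.4797668457031, 409.2813720703125), (22.499969482421875, 60.98063659667969), 86.12456512451172) 332
table z 0.0007442288399400199
wrist table 0.00019378923786617097
22113 ((530.9954833984375, 44.57456970214844), (218.27369689941406, 100.34141540527344), 79.84962463378906)
scene 3624 ((527.37255859375, 110.38839721679688), (142.44639587402344, 381.42095947265625), 0.9691441655158997) [ 0.45314466 -0.07999615  0.01504477] [0.59810354 0.29999924 0.07870613]
side 2606 ((529.9761962890625, 110.2814712524414), (141.35842895507812, 380.72210693359375), 0.7381054759025574) [ 0.45700205 -0.07998903  0.01501435] [0.6002446  0.2998106  0.08080136]
```

Emit:
drive_tool(series=[[[-40,0,0,0,0,0,1],[-80,0,0,0,0,0,1],[-120,0,0,0,0,0,1],[-120,0,0,0,0,0,1],[-120,0,0,0,0,0,1]]])

```text
time: 0.57
tcp_pos: [0.5247, -0.1217, 0.2262]
tool_rot: [-3.141, -0.0, 1.567]
ft_force: [-0.4, 0.7, -0.2]
opening: 0.0918
finger_force: 0.0
```

Run:
```python
from h import *
im,d,K,D,W=grab('wrist');np.savez('wrist1.npz',im=im,d=d,K=K,D=D,W=W);save(im,'wrist1.png')
Ps=[]
for z in('wrist0','wrist1'):
    f=np.load(z+'.npz');uv,P=cloud(f['d'],f['K'],f['D'],f['W']);P=P[(uv[:,1]<262)]
    P=P[(P[:,2]>.02)&(P[:,2]<.09)&(P[:,0]>.4)&(P[:,0]<.62)];Ps.append(P);print(z,len(P),cv2.minAreaRect((P[:,:2]*1000).astype(np.float32)),P.min(0),P.max(0))
A=np.vstack(Ps);np.save('rack.npy',A)
f=np.load('wrist1.npz')
```

```text
wrist0 21825 ((531.3636474609375, 46.631072998046875), (214.09530639648438, 100.34141540527344), 79.84962463378906) [ 0.46375949 -0.05021743  0.02154849] [0.59828711 0.15976183 0.07507189]
wrist1 25951 ((516.1522216796875, -35.970664978027344), (238.1737518310547, 100.66336059570312), 79.849609375) [ 0.44756169 -0.16105594  0.02217856] [0.58639337 0.07247046 0.07552389]
```

View pics/wrist1.png

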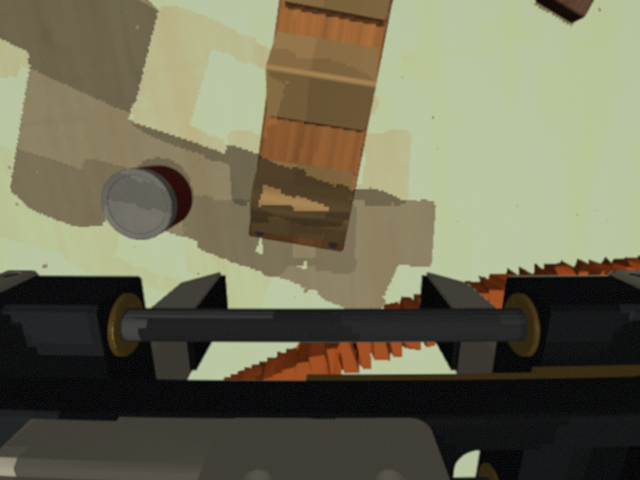

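This view shows the rack's -y end at (300,240), the middle bar's crest at (325,75), the right bar around (305,195) and the tin at (145,203). Next I fit the bar profiles.

Run:
```python
from h import *
a=np.deg2rad(79.85);ey=np.array([np.cos(a),np.sin(a)]);ex=np.array([ey[1],-ey[0]])
for z in('wrist0','wrist1'):
    f=np.load(z+'.npz');uv,P=cloud(f['d'],f['K'],f['D'],f['W']);P=P[uv[:,1]<262]
    P=P[(P[:,2]>.02)&(P[:,2]<.09)&(P[:,0]>.4)&(P[:,0]<.62)]
    x=P[:,:2]@ex*1e3;y=P[:,:2]@ey*1e3;h=P[:,2]*1e3
    print(z,'x',np.percentile(x,[.5,99.5]),'y',y.min(),y.max())
    b=np.arange(np.floor(y.min()/4)*4,y.max(),4)
    print([(int(v),round(float(np.median(h[(y>=v)&(y<v+4)])),1)) for v in b if ((y>=v)&(y<v+4)).sum()>20])
```

```text
wrist0 x [465.48437497 563.24548639] y 32.49393306251642 246.58919283115972
[(32, 25.9), (36, 26.1), (40, 26.1), (44, 26.2), (48, 26.1), (52, 26.3), (56, 40.1), (60, 43.2), (64, 47.0), (68, 51.0), (72, 55.3), (76, 59.2), (80, 63.1), (84, 67.2), (88, 71.2), (92, 73.0), (96, 70.4), (100, 66.3), (104, 62.5), (108, 58.4), (112, 54.5), (116, 50.5), (120, 46.4), (124, 42.3), (128, 26.5), (132, 26.3), (136, 26.2), (140, 26.3), (144, 26.3), (148, 26.3), (152, 41.6), (156, 45.4), (160, 49.4), (164, 53.5), (168, 57.4), (172, 61.4), (176, 65.3), (180, 67.9), (184, 69.2), (188, 69.4), (192, 68.2), (196, 65.6), (200, 61.6), (204, 57.6), (208, 53.7), (212, 49.8), (216, 45.8), (220, 41.9), (224, 26.4), (228, 26.3), (232, 26.4), (236, 26.7), (240, 26.7), (244, 25.7)]
wrist1 x [465.72455631 563.83983091] y -63.53535082690134 174.63816350745196
[(-64, 25.6), (-60, 26.3), (-56, 26.5), (-52, 41.5), (-48, 45.3), (-44, 49.4), (-40, 53.5), (-36, 57.3), (-32, 60.4), (-28, 62.4), (-24, 63.8), (-20, 64.4), (-16, 64.4), (-12, 63.8), (-8, 62.4), (-4, 60.3), (0, 57.2), (4, 53.3), (8, 49.2), (12, 45.3), (16, 40.9), (20, 26.3), (24, 26.2), (28, 26.3), (32, 26.2), (36, 26.3), (40, 26.2), (44, 26.3), (48, 26.2), (52, 26.3), (56, 26.7), (60, 42.9), (64, 47.0), (68, 51.2), (72, 55.7), (76, 59.6), (80, 63.3), (84, 67.4), (88, 71.1), (92, 73.0), (96, 70.6), (100, 66.7), (104, 62.7), (108, 58.7), (112, 54.5), (116, 50.4), (120, 46.5), (124, 42.6), (128, 39.9), (132, 26.4), (136, 26.5), (140, 26.5), (144, 26.5), (148, 26.5), (152, 28.0), (156, 44.7), (160, 49.2)]
```

Run:
```python
from h import *
a=np.deg2rad(79.85);ey=np.array([np.cos(a),np.sin(a)]);ex=np.array([ey[1],-ey[0]])
f=np.load('wrist1.npz');uv,P=cloud(f['d'],f['K'],f['D'],f['W']);P=P[uv[:,1]<262]*1e3
P=P[(P[:,2]>28)&(P[:,2]<90)&(P[:,0]>400)&(P[:,0]<620)]
x=P[:,:2]@ex;y=P[:,:2]@ey;h=P[:,2]
k=(y>-56)&(y<22);print('bar x',np.percentile(x[k],[.5,50,99.5]))
N=[]
for lo,hi in((-50,-37),(2,15)):
    q=(y>lo)&(y<hi)&(h>42)&(h<57);c,*_=np.linalg.lstsq(np.c_[x[q]-514.6,y[q],np.ones(q.sum())],h[q],rcond=None);N.append(c);print(c,q.sum())
d=N[0]-N[1]
for X in(-45,0,45):
    Y=-(d[0]*X+d[2])/d[1];print('crest at x',X,'y',Y,'h',N[0]@[X,Y,1],'world',(X+514.6)*ex+Y*ey)
yaw=np.arctan(-d[0]/d[1]);print('yaw of bar rel rack (about z)',yaw,'bar dir deg',79.85-90+np.degrees(yaw))
for n in('scene0','side0'):
    f=np.load(n+'.npz');uv,P=cloud(f['d'],f['K'],f['D'],f['W']);P=P*1e3
    q=P[(np.hypot(P[:,0]-479.5,P[:,1]-310)<50)&(P[:,2]>8)]
    g=q[q[:,2]>50];bd=q[q[:,2]<44];print(n,'grip mid',cv2.minAreaRect(g[:,:2].astype(np.float32)),cv2.minAreaRect(bd[:,:2].astype(np.float32)))
```

```text
bar x [469.77085062 514.09323171 559.04216484]
[-2.46481479e-02  9.86958076e-01  9.08477351e+01] 868
[ 2.16764185e-02 -9.83920883e-01  5.91884185e+01] 1455
crest at x -45 y -17.121255449010523 h 75.0589404586407 world [459.23344448 -99.60893967]
crest at x 0 y -16.063551992247863 h 74.99368277278796 world [ 503.71557871 -106.49795053]
crest at x 45 y -15.0058485354852 h 74.92842508693523 world [ 548.19771294 -113.38696139]
yaw of bar rel rack (about z) 0.023500194239931896 bar dir deg -8.803538052314261
scene0 grip mid ((477.90484619140625, 309.5713195800781), (29.414077758789062, 24.647336959838867), 64.09104919433594) ((477.7561950683594, 309.3037414550781), (82.09418487548828, 27.473356246948242), 62.83237838745117)
side0 grip mid ((480.15069580078125, 309.6219177246094), (33.32709503173828, 25.254724502563477), 58.5128288269043) ((480.36834716796875, 309.4048767089844), (87.47688293457031, 25.262603759765625), 61.982154846191406)
```

Emit:
drive_tool(series=[[[38,-1,0,0,0,-6,1],[76,-2,0,0,0,-12,1],[114,-3,0,0,0,-18,1],[152,-4,0,0,0,-24,1],[190,-5,0,0,0,-30,1],[228,-6,0,0,0,-36,1],[266,-7,0,0,0,-42,1],[304,-8,0,0,0,-48,1],[342,-9,0,0,0,-54,1],[380,-10,0,0,0,-60,1],[413,-10,0,0,0,-62,1],[413,-10,0,0,0,-62,1],[413,-10,0,0,0,-62,1],[413,-10,0,0,0,-62,1]]])

```text
time: 1.78
tcp_pos: [0.514, 0.2937, 0.2265]
tool_rot: [-3.141, -0.0, 2.655]
ft_force: [0.6, 0.1, -0.7]
opening: 0.0922
finger_force: 0.0
```

```bash
cat > g.py <<'E'
from h import *
import sys
s=arm.state();print(s['tcp_pos'],s['tool_rot'])
im,d,K,D,W=grab('wrist');save(im,sys.argv[1])
uv,P=cloud(d,K,D,W);P=P*1e3;T=T_tool(s)
hsv=cv2.cvtColor(im,cv2.COLOR_RGB2HSV);m=cv2.inRange(hsv,(100,120,30),(125,255,255))>0
b=m[uv[:,1],uv[:,0]]&(np.hypot(P[:,0]-479,P[:,1]-309.5)<45)
p=P[b];print('blue n',len(p),'px',uv[b].mean(0),'zmax',np.percentile(p[:,2],98))
top=p[p[:,2]>np.percentile(p[:,2],98)-4].astype(np.float32)
print('top',cv2.minAreaRect(top[:,:2]),np.median(top[:,2]))
# independent: cast contour centre at that height
q=P[(np.hypot(P[:,0]-479,P[:,1]-309.5)<50)&(P[:,2]>30)&(P[:,2]<46)&~b].astype(np.float32)
print('saddle',cv2.minAreaRect(q[:,:2]),len(q))
c=np.r_[np.array(cv2.minAreaRect(top[:,:2])[0]),0]/1e3
print('grip in tool axes mm',T[:3,:3].T@(c-T[:3,3])*1e3)
E
python3 g.py g0.png
```

```text
[0.51399315 0.29371861 0.22646896] [-3.14075550e+00 -3.28076197e-04  2.65450690e+00]
blue n 901 px [318.08768036 179.59267481] zmax 81.24708567877126Traceback (most recent call last):
  File "g.py", line 10, in <module>
    print('top',cv2.minAreaRect(top[:,:2]),np.median(top[:,2]))
                ~~~~~~~~~~~~~~~^^^^^^^^^^^
cv2.error: OpenCV(4.12.0) /io/opencv/modules/imgproc/src/convhull.cpp:143: error: (-215:Assertion failed) total >= 0 && (depth == CV_32F || depth == CV_32S) in function 'convexHull'
```

```bash
sed -i 's/cv2.minAreaRect(\(top\|q\)\[:,:2\])/cv2.minAreaRect(np.ascontiguousarray(\1[:,:2],dtype=np.float32))/g' g.py; python3 g.py g1.png
```

```text
[0.51437068 0.29294456 0.22667713] [-3.14099182e+00 -1.41941685e-04  2.65314589e+00]
blue n 884 px [318.53959276 178.68438914] zmax 81.22185938012558
top ((477.9331359863281, 308.81768798828125), (26.361085891723633, 22.648059844970703), 62.38620376586914) 79.7887
saddle ((478.127197265625, 309.33172607421875), (45.978431701660156, 24.03766441345215), 63.45631790161133) 409
grip in tool axes mm [ 39.59300908  -2.94532619 226.68456597]
```

View pics/g1.png

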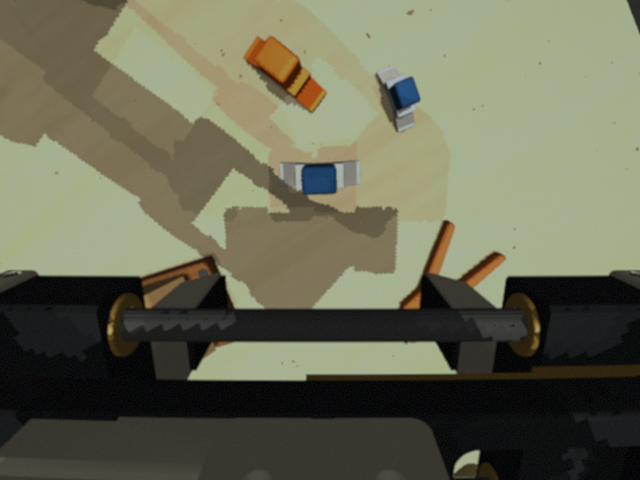

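The gauge sits at (320,178), aligned with the fingers. The orange gauge (285,70) and the small gauge (400,100) are clear of the finger line.

Emit:
drive_tool(series=[[[30,-2,20,0,0,-0.6,0.6],[40,-3,50,0,0,-0.6,0.4],[40,-3,85,0,0,-0.6,0.2],[40,-3,120,0,0,-0.6,0.2],[40,-3,145,0,0,-0.6,0.2],[40,-3,165,0,0,-0.6,0.2],[40,-3,175,0,0,-0.6,0.2],[40,-3,178,0,0,-0.6,0.2],[40,-3,178,0,0,-0.6,0.2],[40,-3,178,0,0,-0.6,-0.2],[40,-3,178,0,0,-0.6,-0.5],[40,-3,178,0,0,-0.6,-0.7],[40,-3,178,0,0,-0.6,-0.8],[40,-3,178,0,0,-0.6,-0.8],[40,-3,178,0,0,-0.6,-0.8],[40,-3,178,0,0,-0.6,-0.8]]], squeeze=25)

```text
time: 3.22
tcp_pos: [0.4786, 0.3092, 0.0495]
tool_rot: [3.141, 0.001, 2.664]
ft_force: [-1.1, -1.2, 5.8]
opening: 0.0299
finger_force: 25.0
```

Emit:
drive_tool(series=[[[0,0,-5,0,0,0,-0.8],[0,0,-20,0,0,0,-0.8],[0,0,-50,0,0,0,-0.8],[0,0,-85,0,0,0,-0.8],[0,0,-120,0,0,0,-0.8],[0,0,-140,0,0,0,-0.8],[0,0,-150,0,0,0,-0.8],[0,0,-150,0,0,0,-0.8],[0,0,-150,0,0,0,-0.8],[0,0,-150,0,0,0,-0.8]]])

```text
time: 4.05
tcp_pos: [0.4773, 0.3087, 0.1966]
tool_rot: [-3.139, -0.002, 2.663]
ft_force: [-0.4, -0.7, -1.4]
opening: 0.0296
finger_force: 25.0
```

```bash
cat > held.py <<'E'
from h import *
import sys
s=arm.state();print({k:np.round(s[k],4) for k in('time','tcp_pos','tool_rot','ft_force','ft_torque','opening','finger_force')})
T=T_tool(s)
for n in('side','scene'):
    im,d,K,D,W=grab(n);save(im,sys.argv[1]+n+'.png')
    uv,P=cloud(d,K,D,W);Q=((P-T[:3,3])@T[:3,:3])*1e3
    k=(abs(Q[:,0])<30)&(abs(Q[:,1])<48)&(Q[:,2]>6)&(Q[:,2]<70);q=Q[k]
    print(n,k.sum(),'tool x',np.percentile(q[:,0],[1,99]),'y',np.percentile(q[:,1],[1,99]),'z',np.percentile(q[:,2],[1,99]))
    # tilt of saddle's lower/upper boundary vs tool y: feet
    for sgn in(-1,1):
        f=q[q[:,1]*sgn>34]; 
        if len(f)>10: print('  foot',sgn,'n',len(f),'lowest z',np.percentile(f[:,2],[2,98]),'y ext',(f[:,1]*sgn).max())
E
python3 held.py h0
```

```text
{'time': np.float64(4.05), 'tcp_pos': array([0.4773, 0.3087, 0.1966]), 'tool_rot': array([-3.1386e+00, -2.2000e-03,  2.6634e+00]), 'ft_force': array([-0.3949, -0.7487, -1.4205]), 'ft_torque': array([ 0.0642, -0.0825,  0.0199]), 'opening': np.float64(0.0296), 'finger_force': np.float64(24.9846)}
side 396 tool x [-14.04993791  10.78395887] y [-36.50828334  43.64639011] z [ 6.59343889 47.81955231]
  foot 1 n 109 lowest z [29.86891274 47.85424769] y ext 44.96203535258543
scene 717 tool x [-12.3231458   12.50109001] y [-40.43166265  41.91124881] z [ 6.29848759 49.51919   ]
  foot -1 n 52 lowest z [35.03325423 50.27800245] y ext 41.83987429271484
  foot 1 n 98 lowest z [35.18987611 50.01242777] y ext 42.53188877011954
```

Emit:
drive_tool(series=[[[-18,-30,0,0,0,-1.6,-0.8],[-36,-60,0,0,0,-3.1,-0.8],[-54,-90,0,0,0,-4.7,-0.8],[-72,-120,0,0,0,-6.2,-0.8],[-90,-150,0,0,0,-7.8,-0.8],[-108,-180,0,0,0,-9.3,-0.8],[-126,-210,0,0,0,-10.9,-0.8],[-144,-240,0,0,0,-12.5,-0.8],[-162,-270,0,0,0,-14,-0.8],[-180,-300,0,0,0,-15.6,-0.8],[-198,-330,0,0,0,-17.2,-0.8],[-210,-350,0,0,0,-18.2,-0.8],[-214.5,-356.5,10,0,0,-18.6,-0.8],[-214.5,-356.5,30,0,0,-18.6,-0.8],[-214.5,-356.5,50,0,0,-18.6,-0.8],[-214.5,-356.5,65,0,0,-18.6,-0.8],[-214.5,-356.5,70,0,0,-18.6,-0.8],[-214.5,-356.5,70,0,0,-18.6,-0.8],[-214.5,-356.5,70,0,0,-18.6,-0.8],[-214.5,-356.5,70,0,0,-18.6,-0.8]]])

```text
time: 5.82
tcp_pos: [0.5052, -0.106, 0.1295]
tool_rot: [-3.141, 0.001, 2.988]
ft_force: [0.8, 0.2, -1.2]
opening: 0.0298
finger_force: 25.0
```

```bash
cat > v.py <<'E'
from h import *
import sys
s=arm.state();print({k:np.round(s[k],4) for k in('time','tcp_pos','tool_rot','ft_force','ft_torque','opening','finger_force')})
o=np.array([.5037,-.1065]);r=T_tool(s);d=np.r_[o,0]-r[:3,3];print('shift wanted in tool xy mm',(r[:3,:3].T@d*1e3)[:2],'yaw wanted about tool z',-np.degrees(2.988-s['tool_rot'][2]%(2*np.pi)))
im,dd,K,D,W=grab('side');a=im[140:290,270:430];cv2.imwrite('pics/'+sys.argv[1],cv2.resize(a,None,fx=4,fy=4)[:,:,::-1])
E
python3 v.py v0.png
```

```text
{'time': np.float64(5.8167), 'tcp_pos': array([ 0.5052, -0.106 ,  0.1295]), 'tool_rot': array([-3.1413e+00,  1.4000e-03,  2.9884e+00]), 'ft_force': array([ 0.8123,  0.2036, -1.1899]), 'ft_torque': array([ 0.1069, -0.0061,  0.0057]), 'opening': np.float64(0.0298), 'finger_force': np.float64(24.9849)}
shift wanted in tool xy mm [ 1.62496795 -0.73491764] yaw wanted about tool z 0.021228354143969723
```

View pics/v0.png

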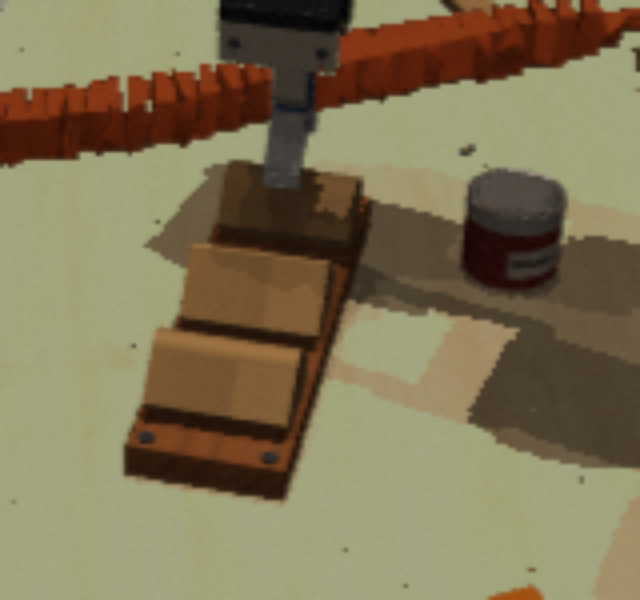

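The gauge hangs over the right bar (crop (285,165)), with the tin clear at (515,225). I go down slowly onto it.

Emit:
drive_tool(series=[[[0.5,-0.7,8,0,0,0,-0.8],[1.5,-0.7,18,0,0,0,-0.8],[1.5,-0.7,26,0,0,0,-0.8],[1.5,-0.7,29,0,0,0,-0.8],[1.5,-0.7,30,0,0,0,-0.8],[1.5,-0.7,30,0,0,0,-0.8],[1.5,-0.7,30,0,0,0,-0.8],[1.5,-0.7,30.5,0,0,0,-0.8],[1.5,-0.7,31,0,0,0,-0.8],[1.5,-0.7,31.5,0,0,0,-0.8],[1.5,-0.7,32,0,0,0,-0.8],[1.5,-0.7,32.5,0,0,0,-0.8],[1.5,-0.7,33,0,0,0,-0.8],[1.5,-0.7,33.5,0,0,0,-0.8],[1.5,-0.7,34,0,0,0,-0.8],[1.5,-0.7,34,0,0,0,-0.8]]])

```text
time: 7.2
tcp_pos: [0.503, -0.1065, 0.0946]
tool_rot: [3.142, -0.0, 2.988]
ft_force: [0.0, 0.0, -0.8]
opening: 0.0299
finger_force: 25.0
```

Emit:
drive_tool(series=[[[0,0,0.4,0,0,0,-0.8],[0,0,0.8,0,0,0,-0.8],[0,0,1.2,0,0,0,-0.8],[0,0,1.6,0,0,0,-0.8],[0,0,2,0,0,0,-0.8],[0,0,2,0,0,0,-0.8]]])

```text
time: 7.7
tcp_pos: [0.5032, -0.1068, 0.093]
tool_rot: [-3.141, 0.001, 2.988]
ft_force: [-1.1, -0.3, 0.9]
opening: 0.0301
finger_force: 25.0
```

Emit:
drive_tool(series=[[[0,0,0.3,0,0,0,-0.8],[0,0,0.6,0,0,0,-0.8],[0,0,0.6,0,0,0,-0.8],[0,0,0.6,0,0,0,-0.8]]])

```text
time: 8.03
tcp_pos: [0.5034, -0.107, 0.0927]
tool_rot: [-3.141, 0.001, 2.988]
ft_force: [-1.8, -1.2, 4.8]
opening: 0.0296
finger_force: 25.0
```

```bash
cat > s.py <<'E'
from h import *
s=arm.state();print({k:np.round(s[k],4) for k in('time','tcp_pos','tool_rot','ft_force','ft_torque')});R_=T_tool(s)[:3,:3];print('tool-axes f',R_.T@s['ft_force'],'t',R_.T@s['ft_torque'])
E
python3 s.py
```

```text
{'time': np.float64(8.0333), 'tcp_pos': array([ 0.5034, -0.107 ,  0.0927]), 'tool_rot': array([-3.1408e+00,  1.1000e-03,  2.9881e+00]), 'ft_force': array([-1.8455, -1.2456,  4.8116]), 'ft_torque': array([-0.4319,  0.3467, -0.0459])}
tool-axes f [ 1.62812145 -1.51682342 -4.81228136] t [0.47986779 0.27659547 0.04519548]
```

Emit:
drive_tool(series=[[[0,-0.3,0,0,0,0,-0.8],[0,-0.5,0,0,0,0,-0.8],[0,-0.5,0.2,0,0,0,-0.8],[0,-0.5,0.2,0,0,0,-0.8],[0,-0.5,0.2,0,0,0,-0.8]]])

```text
time: 8.45
tcp_pos: [0.5034, -0.1074, 0.0924]
tool_rot: [-3.141, 0.001, 2.988]
ft_force: [-0.6, -2.7, 5.8]
opening: 0.0299
finger_force: 25.0
```

```bash
python3 s.py
```

```text
{'time': np.float64(8.45), 'tcp_pos': array([ 0.5034, -0.1074,  0.0924]), 'tool_rot': array([-3.1411e+00,  1.3000e-03,  2.9881e+00]), 'ft_force': array([-0.6052, -2.7222,  5.7609]), 'ft_torque': array([-0.5285,  0.1783, -0.0348])}
tool-axes f [ 0.1744398  -2.78581729 -5.75962636] t [0.54960358 0.09537379 0.03406248]
```

Emit:
drive_tool(series=[[[0,-0.3,0,0,0,0,-0.8],[0,-0.6,0,0,0,0,-0.8],[0,-0.9,0,0,0,0,-0.8],[0,-0.9,0,0,0,0,-0.8],[0,-0.9,0,0,0,0,-0.8]]])

```text
time: 8.87
tcp_pos: [0.5032, -0.1077, 0.0921]
tool_rot: [3.141, 0.001, 2.988]
ft_force: [1.0, 1.1, 5.7]
opening: 0.0297
finger_force: 25.0
```

```bash
python3 s.py
```

```text
{'time': np.float64(8.8667), 'tcp_pos': array([ 0.5032, -0.1077,  0.0921]), 'tool_rot': array([3.1413e+00, 9.0000e-04, 2.9879e+00]), 'ft_force': array([0.9749, 1.1349, 5.6935]), 'ft_torque': array([ 0.2386, -0.2754, -0.0658])}
tool-axes f [-0.79489481  1.27268296 -5.69238749] t [-0.27789816 -0.23569388  0.06597549]
```

Emit:
drive_tool(series=[[[0,0.3,0,0.3,0,0,-0.8],[0,0.6,0,0.6,0,0,-0.8],[0,0.9,0,1,0,0,-0.8],[0,0.9,0,1,0,0,-0.8],[0,0.9,0,1,0,0,-0.8]]])

```text
time: 9.28
tcp_pos: [0.5034, -0.1067, 0.0923]
tool_rot: [-3.125, 0.001, 2.988]
ft_force: [0.1, 1.6, 6.2]
opening: 0.0296
finger_force: 25.0
```

```bash
python3 s.py
```

```text
{'time': np.float64(9.2833), 'tcp_pos': array([ 0.5034, -0.1067,  0.0923]), 'tool_rot': array([-3.1245e+00,  9.0000e-04,  2.9880e+00]), 'ft_force': array([0.0964, 1.5938, 6.2166]), 'ft_torque': array([ 0.4309, -0.2132, -0.0287])}
tool-axes f [ 0.14295658  1.48348512 -6.24299071] t [-0.45846616 -0.14422336  0.03160031]
```

Emit:
drive_tool(series=[[[0,-0.3,0,-0.3,0,0,-0.8],[0,-0.6,0,-0.6,0,0,-0.8],[0,-0.9,0,-1,0,0,-0.8],[0,-1.2,0,-1.3,0,0,-0.8],[0,-1.5,0,-1.6,0,0,-0.8],[0,-1.8,0,-2,0,0,-0.8],[0,-1.8,0,-2,0,0,-0.8],[0,-1.8,0,-2,0,0,-0.8]]])

```text
time: 9.95
tcp_pos: [0.5029, -0.1088, 0.0923]
tool_rot: [3.124, 0.001, 2.988]
ft_force: [0.2, 0.1, 6.9]
opening: 0.03
finger_force: 25.0
```

```bash
python3 s.py
```

```text
{'time': np.float64(9.95), 'tcp_pos': array([ 0.5029, -0.1088,  0.0923]), 'tool_rot': array([3.1241e+00, 5.0000e-04, 2.9879e+00]), 'ft_force': array([0.1511, 0.0524, 6.885 ]), 'ft_torque': array([ 0.054 , -0.0916,  0.028 ])}
tool-axes f [-0.14502928  0.19527763 -6.88253468] t [-0.06742124 -0.08179893 -0.02943353]
```

Height, centring and the restoring moment (about ±0.2 N·m for ±1°) all say the gauge is bedded. Next I level it and press.

Emit:
drive_tool(series=[[[0,0.3,0,0.3,0,0,-0.8],[0,0.6,0,0.6,0,0,-0.8],[0,0.9,0,1,0,0,-0.8],[0,0.9,0,1,0,0,-0.8],[0,0.9,0.2,1,0,0,-0.8],[0,0.9,0.3,1,0,0,-0.8],[0,0.9,0.3,1,0,0,-0.8],[0,0.9,0.3,1,0,0,-0.8]]])

```text
time: 10.62
tcp_pos: [0.503, -0.1077, 0.0921]
tool_rot: [3.141, 0.0, 2.988]
ft_force: [0.8, 2.1, 8.8]
opening: 0.0301
finger_force: 25.0
```

```bash
python3 s.py
```

```text
{'time': np.float64(10.6167), 'tcp_pos': array([ 0.503 , -0.1077,  0.0921]), 'tool_rot': array([3.1414e+00, 5.0000e-04, 2.9879e+00]), 'ft_force': array([0.8014, 2.081 , 8.7517]), 'ft_torque': array([ 0.2722,  0.0111, -0.0952])}
tool-axes f [-0.47749019  2.18107998 -8.75101643] t [-0.26724225  0.05258552  0.09531282]
```

Emit:
drive_tool(series=[[[0,0.2,0,0,0,0,-0.8],[0,0.3,0.1,0,0,0,-0.8],[0,0.3,0.1,0,0,0,-0.8],[0,0.3,0.1,0,0,0,-0.8],[0,0.3,0.1,0,0,0,-0.8],[0,0.3,0.1,0,0,0,-0.8]]])

```text
time: 11.12
tcp_pos: [0.503, -0.1077, 0.0921]
tool_rot: [-3.141, 0.001, 2.988]
ft_force: [-0.9, -1.5, 9.1]
opening: 0.0299
finger_force: 25.0
```

```bash
python3 s.py
```

```text
{'time': np.float64(11.1167), 'tcp_pos': array([ 0.503 , -0.1077,  0.0921]), 'tool_rot': array([-3.1414e+00,  6.0000e-04,  2.9880e+00]), 'ft_force': array([-0.9405, -1.5151,  9.0702]), 'ft_torque': array([ 0.0453,  0.1419, -0.0444])}
tool-axes f [ 0.69253471 -1.64282524 -9.07028469] t [-0.0230712   0.14714203  0.04434246]
```

Emit:
drive_tool(series=[[[0,-0.1,0.1,0,0,0,-0.8],[0,-0.1,0.1,0,0,0,-0.8],[0,-0.1,0.1,0,0,0,-0.8],[0,-0.1,0.1,0,0,0,-0.8],[0,-0.1,0.1,0,0,0,-0.8],[0,-0.1,0.1,0,0,0,-0.8],[0,-0.1,0.1,0,0,0,-0.8],[0,-0.1,0.1,0,0,0,-0.8],[0,-0.1,0.1,0,0,0,-0.8],[0,-0.1,0.1,0,0,0,-0.8]]])

```text
time: 11.95
tcp_pos: [0.503, -0.1077, 0.0921]
tool_rot: [-3.142, 0.001, 2.988]
ft_force: [-0.7, -0.3, 9.2]
opening: 0.0299
finger_force: 25.0
```

```bash
python3 s.py
```

```text
{'time': np.float64(11.95), 'tcp_pos': array([ 0.503 , -0.1077,  0.0921]), 'tool_rot': array([-3.1415e+00,  7.0000e-04,  2.9880e+00]), 'ft_force': array([-0.6619, -0.3152,  9.2218]), 'ft_torque': array([ 0.1728,  0.1849, -0.036 ])}
tool-axes f [ 0.59978502 -0.41354328 -9.22216854] t [-0.14248863  0.209197    0.03603487]
```

Pressed home at about 10 N. Next I unload, open and lift off.

Emit:
drive_tool(series=[[[0,0,-0.3,0,0,0,-0.8],[0,0,-0.7,0,0,0,-0.8],[0,0,-0.7,0,0,0,-0.8],[0,0,-0.7,0,0,0,-0.3],[0,0,-0.7,0,0,0,-0.2],[0,0,-0.7,0,0,0,0],[0,0,-0.7,0,0,0,0.2],[0,0,-0.7,0,0,0,0.2],[0,0,-0.7,0,0,0,0.2],[0,0,-3,0,0,0,0.2],[0,0,-8,0,0,0,0.2],[0,0,-18,0,0,0,0.2],[0,0,-35,0,0,0,0.2],[0,0,-60,0,0,0,0.2],[0,0,-90,0,0,0,0.2],[0,0,-120,0,0,0,0.2],[0,0,-120,0,0,0,0.2],[0,0,-120,0,0,0,0.2],[0,0,-120,0,0,0,0.2]]])

```text
time: 13.53
tcp_pos: [0.5026, -0.1076, 0.2116]
tool_rot: [-3.142, 0.0, 2.988]
ft_force: [0.7, -0.8, -0.1]
opening: 0.0556
finger_force: 0.0
```

```bash
python3 v.py v1.png
python3 - <<'E'
from h import *
c=np.array([503,-107.7])
for n in('side','scene'):
    im,d,K,D,W=grab(n);save(im,'end'+n+'.png');uv,P=cloud(d,K,D,W);P=P*1e3
    q=P[(np.hypot(P[:,0]-c[0],P[:,1]-c[1])<50)&(P[:,2]>90)&(P[:,2]<135)]
    t=q[q[:,2]>q[:,2].max()-5]
    A=np.linalg.lstsq(np.c_[t[:,:2]-t[:,:2].mean(0),np.ones(len(t))],t[:,2],rcond=None)[0]
    print(n,len(q),'top z',np.median(t[:,2]),'slope',A[:2],cv2.minAreaRect(np.ascontiguousarray(q[:,:2],dtype=np.float32)))
E
```

```text
{'time': np.float64(13.5333), 'tcp_pos': array([ 0.5026, -0.1076,  0.2116]), 'tool_rot': array([-3.1416e+00,  1.0000e-04,  2.9880e+00]), 'ft_force': array([ 0.703 , -0.8147, -0.0607]), 'ft_torque': array([ 0.1359, -0.0286, -0.0117]), 'opening': np.float64(0.0556), 'finger_force': np.float64(0.0)}
shift wanted in tool xy mm [-0.91697615  1.24447895] yaw wanted about tool z 0.002841262987382163
side 146 top z 122.92612499770206 slope [0.03226031 0.01728499] ((506.1083679199219, -103.85954284667969), (32.94325637817383, 24.342288970947266), 82.75065612792969)
scene 219 top z 120.98746814390593 slope [0.02536105 0.00481069] ((504.3511962890625, -106.22893524169922), (32.73222732543945, 25.685392379760742), 78.5621337890625)
```

View pics/v1.png

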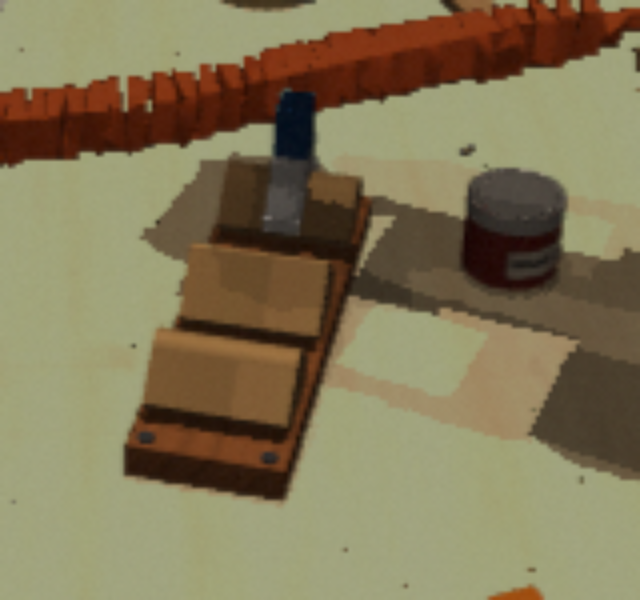

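View pics/endscene.png

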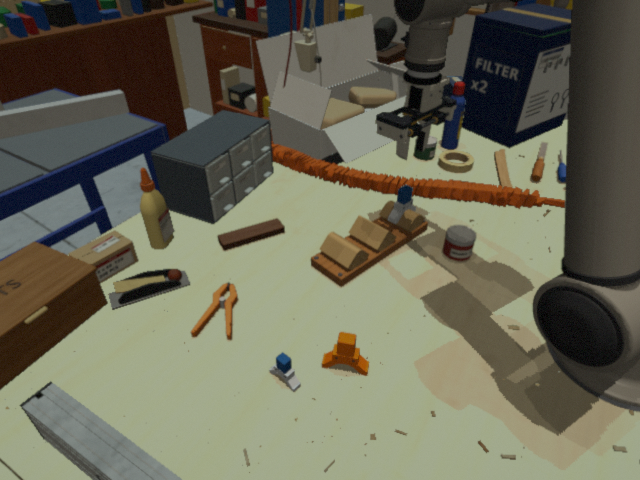

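The gauge stands squarely on the right bar (crop (290,165), scene (403,200)). Its top is at about 122 mm, as expected when bedded, and everything else is unmoved. I'm handing the job in.

```bash
python3 -c "
from workcell import order
print(order.close_job())"
```

```text
the job is handed in; nothing more can be done
None
```

I handed the job in with the gauge bedded and released on the right (-y) bar, the 26 mm one, after a push of about 10 N; I picked that bar from the depth profiles, confirmed it by touch and a rocking test, and never touched the gauge to the other two.

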